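# Snap the spring clip onto the caster axle pin

### The arm

A 7-joint arm with a two-finger parallel gripper is mounted at the origin on the work surface. World frame = base frame: x ahead of the robot, y to its left, z up, the work surface at z = 0. Lengths are in m, angles in rad, forces in N, time in s.
With the tool pointing down it reaches from about 0.4 to 0.875 m from the base axis. Payload 19.3 kg.
Tool frame: the origin (TCP) lies between the finger pads; the fingertips stand bot.tcp_to_tips ahead of it and the grasp point (between the pads) lies 3 mm ahead of it (bot.tcp_to_tips is the distance from the TCP to the fingertips, in m); x points along the fingers, y is the direction in which the jaws open and shut, and the axes are right-handed (so a half turn about x gives the same grasp; the last joint's range is limited). The gripper opens to 85 mm and grips with 20 to 120 N. Pads are 22 mm wide; open, the fingers measure 114 mm over their backs; the gripper's body (76 mm by 85 mm) begins 54 mm behind the grasp point. The pads swing forward as they close: fully open they stand 13 mm farther back than shut.
Start: joints at [1.068, 0.521, -0.036, 1.599, 0.021, 1.021, -0.113], TCP at [0.262, -0.567, 0.253] pointing down, gripper open.
Joint ranges: [-2.91, 2.91], [-0.3, 2.13], [-1.5, 1.42], [0.17, 2.43], [-1.26, 4.41], [0.16, 1.93], [-2.52, 2.52]. Speed limits (rad/s): [1.89, 1.89, 2.39, 2.39, 3.01, 3.01, 3.01].

### API

Orientations are given as [roll, pitch, yaw] about the fixed x, y, z axes, in that order (R = Rz(yaw) Ry(pitch) Rx(roll)).
In Python, from workcell import bot, eyes gives the robot as it stands. The module is installed in compiled form; this text tells all that it offers.
- The arm moves only by the tool step_arm, never from a script. Its argument "targets" is a list that holds one entry, the list of rows, each a list of 7 numbers: the shift along the tool's x, y, z in cm, then the turn, a rotation vector about the tool's x, y, z in rad, then the opening, from 0 (shut) to 1 (fully open). A call has 1 to 10 rows; each row is the pose to reach, as a shift and turn from the pose measured when the call began, along the tool's axes at that moment; what a row does not reach only later rows make up. A row lasts 1/10 s, in which the tool goes at most 50 mm and 8.59 degrees, less where a joint would pass 70% of its speed; a pose out of reach is approached as far as the arm can. A call with a gripper value outside its range is refused whole. The fingers move at their own pace and stop on an object; "grip_force" is the grip in N (left out, the last holds). Time passes only in rows, so rows that repeat a pose let the fingers close. It gives the time, the measured TCP pose, the force and the opening at its end, in the units of the state.
- bot.observe(): the state, without advancing time (a new reading comes with each control period).
- eyes.grab_frame(name): name is "scene" or "top"; returns the picture (384x512x3 uint8, red, green, blue); there is no depth.
- eyes.get_calibration(name): a dict with "fx", "fy", "cx", "cy" (pixels), "camera_from_world" (4x4, takes a point from world to camera coordinates). Camera axes: x right, y down, z forward; pixel columns grow to the right and rows downward; lengths in m; the calibration is good to about 2 mm. A picture is of the moment at which its call begins. get_calibration takes no time and is no camera call.
- bot.job_done(): hands the job in, once; it reports no verdict.
The state is a dict: "clock": time; "qpos": joint angles; "qd": joint speeds; "joint_efforts": joint torques, N m; "position": TCP position; "tool_rot": TCP orientation; "force": force on the tool from outside, world axes, zero at the start; "moment": the same for the moment, N m; "grip_width": finger opening in m.
Only numpy, scipy, OpenCV 4.12 (cv2) and the standard library are available. Lean on these libraries where they do the work, as an engineer would, in place of code of your own. Each camera call takes 0.05 s, during which the arm holds its last target.

### The job

Pick up the two-legged spring clip by its tab and push it sideways, mouth first and flat over the wheel's boss, onto the upright axle pin under the pin's head until it snaps fully home; the sprung nest under the wheel gives way, so keep pushing gently until you feel the snap, without running the nest onto its back stop. Then prove it by tugging the clip straight back until the nest has followed a good half centimetre past its rest position, with the clip staying on. Let go so the nest rests again, and leave the other things on the bench where they lie.

Things in the scene. Friction and masses are not known exactly. Their poses are not given: they have to be found in the camera images.
- clip: The spring clip, the only two-legged part: grey nylon tab with two 6 mm round steel wire legs, lying flat, 97 mm long, 34 mm wide at the mouth, about 44 g. Origin: on the underside, centre line, at the tab's front face where the legs begin. z up; x along the legs to the open mouth (roughly away from the robot at the start). Legs fill z = 0 to 6 mm. A nose between them ends at x = 32 mm and stops the pin.
- clip_tab (a point): Where to grip the clip: on its underside below the middle of the tab (clip x = -17 mm, y = 0); axes as the clip's. The tab is a block 24 mm wide (across clip y, the way to grip it), 20 mm high, from clip x = -34 to 0 mm.
- clip_seat (a point): Centre of the clip's seat for the pin, on its underside at clip x = 39.3 mm, y = 0; axes as the clip's. The seat is 14 mm wide inside. Seated means that this point is at the pin's axis, where the pin has 1 to 2 mm of play along x.
- clip_throat (a point): Middle of the narrow throat between the legs' inward bulges, on the underside at clip x = 47 mm; 7 mm wide inside. From here the legs flare to a mouth 22 mm wide inside at clip x = 60 mm. The legs are springs: about 7 to 12 N of push passes the bulge, then the force drops suddenly; pulling a seated clip off takes over 6 N. Gripped firmly, the clip does not slip in the fingers.
- pin_seat (a point): Foot of the steel axle pin: on its axis, at the top face of the wheel's steel boss, 54 mm above the bench. z up; x is the way the clip is pushed on (roughly away from the robot) and the nest slides back. Pin 13 mm diameter; boss a flat disc of 90 mm; the pin's head (23 mm diameter, 6 mm high) begins 14 mm above the boss. The legs go round the shank between boss and head. Moves with the nest.
- nest (a joint): Slide of the sprung nest that carries the wheel (m): 0 at rest, positive = pushed away along pin_seat's x, negative = pulled back. Spring 0.5 N per mm both ways, damped 70 N s/m. Back stop at +0.030, front stop at -0.012. It yields about 14 to 23 mm before the clip snaps over the pin and then springs back some 10 mm, so a clip brought only to the pin's measured place does not snap.
- hub: The caster wheel with boss and axle pin, lying flat on the nest: 124 mm diameter, 24 mm thick, its boss 4 mm higher. Origin: centre of its underside; axes as pin_seat's.
- spacer: Bystander: brass bearing spacer, a tube 28 mm diameter, 22 mm high, standing; origin at its underside.
- cover: Bystander: grey nylon brake lever cover, a solid rounded bar 103 x 34 x 18 mm; origin at its underside.
- socket: Bystander: steel socket, a tube 26 mm diameter, 36 mm high, standing; origin at its underside.
- hinge: Bystander: cream plastic footplate hinge, 78 x 56 x 20 mm; origin at its underside.
- bearing: Bystander: steel ball bearing, a ring 32 mm diameter, 10 mm high, lying flat; origin at its underside.
- driver: Bystander: screwdriver lying on the bench.
Things that resemble listed ones, but are neither listed nor needed, are in the scene too. Leave any yellow look-alike of the clip alone.

How it is judged:
By the outcome, as a careful person would: the job done as asked, in the order asked, and still so for the second after the job is handed in, with the robot touching nothing.
It also fails if it takes over 50 s, if anything falls off the work surface, if the arm or the gripper's body presses on something with over 40 N, if the wrist force passes 120 N, or if a joint passes its speed limit or range.

## Working session

There is one attempt and no reset: what is moved stays moved. The work goes in short steps, Python scripts to look and compute and a tool call to move; the robot and the scene stay as the last step left them, time stands still between calls to the robot, and variables do not carry over. Pictures are saved under pics/ and viewed, and the job is handed in when it is done.

Besides the shell and the picture viewer there is one more tool, called after ">>>" as name(argument=value, ...) on one line, values as JSON. step_arm: Moves the arm, as the interface text tells. Its arguments: {"type":"object","properties":{"targets":{"type":"array","items":{"type":"array","items":{"type":"array","items":{"type":"number"}}}},"grip_force":{"type":"number"}},"required":["targets"]}

```bash
mkdir -p pics; python3 - <<'E'
from workcell import bot,eyes
import cv2,numpy as np
s=bot.observe();print(s,bot.tcp_to_tips)
for n in("scene","top"):
    f=eyes.grab_frame(n);cv2.imwrite(f"pics/{n}0.png",f[:,:,::-1]);np.save(f"{n}0.npy",f)
    c=eyes.get_calibration(n);print(n,c)
E
```

```text
{'clock': 0.0, 'qpos': array([ 1.0678096 ,  0.52202398, -0.03630994,  1.60001326,  0.02118734,
        1.02107792, -0.11279476]), 'qd': array([ 2.62865592e-04, -2.43056939e-04, -6.15785684e-05,  4.34773947e-04,
       -1.37051874e-03,  1.22973791e-03, -5.94541239e-04]), 'joint_efforts': array([-4.36147557e-04, -9.27111769e+01,  1.97946690e+00, -3.69927013e+01,
        1.77084259e-02,  8.13615101e-03, -8.25269376e-05]), 'position': array([ 0.26195739, -0.56710928,  0.25271781]), 'tool_rot': array([-1.50157107,  1.56965835,  2.07278191]), 'force': array([-0.54664991, -0.06400173, -0.57247987]), 'moment': array([ 0.00092822, -0.03915158, -0.00431971]), 'grip_width': 0.08517747321687676} 0.022
scene {'fx': 410.94865480173667, 'fy': 410.94865480173667, 'cx': 248.3403093853271, 'cy': 191.81797846955257, 'camera_from_world': array([[ 0.77524329,  0.63165331,  0.00345504, -0.46119507],
       [ 0.36738985, -0.44644347, -0.81591233, -0.12503374],
       [-0.51383124,  0.6337999 , -0.57816532,  1.27409952],
       [ 0.        ,  0.        ,  0.        ,  1.        ]])}
top {'fx': 407.58865134841176, 'fy': 407.58865134841176, 'cx': 256.80496232265006, 'cy': 186.36641442879574, 'camera_from_world': array([[-0.02496032, -0.99947075, -0.02086167,  0.05093478],
       [-0.99464562,  0.02692242, -0.09977617,  0.57237318],
       [ 0.10028501,  0.01825953, -0.99479119,  0.9911813 ],
       [ 0.        ,  0.        ,  0.        ,  1.        ]])}
```

View pics/scene0.png

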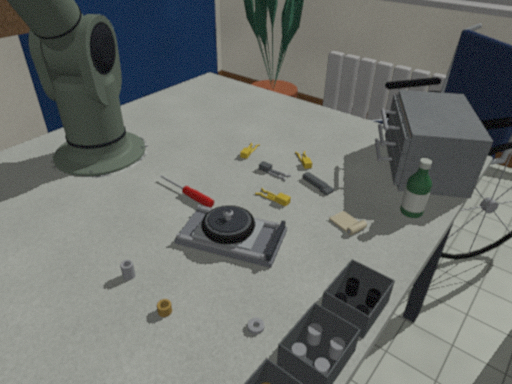

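View pics/top0.png

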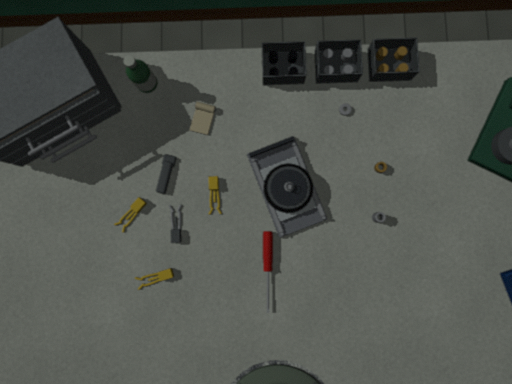

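```bash
python3 - <<'E'
import cv2,numpy as np
t=np.load("top0.npy")[:,:,::-1];s=np.load("scene0.npy")[:,:,::-1]
def crop(im,x0,y0,w,h,k,n):
    c=im[y0:y0+h,x0:x0+w].astype(float)*1.6
    cv2.imwrite(n,cv2.resize(np.clip(c,0,255).astype(np.uint8),None,fx=k,fy=k,interpolation=cv2.INTER_CUBIC))
crop(t,155,195,50,55,10,"pics/tclip.png")
crop(t,240,130,95,110,5,"pics/thub.png")
crop(s,170,195,120,75,6,"pics/shub.png")
crop(s,250,155,45,30,14,"pics/sclip.png")
E
```

```text
(no output)
```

View pics/tclip.png

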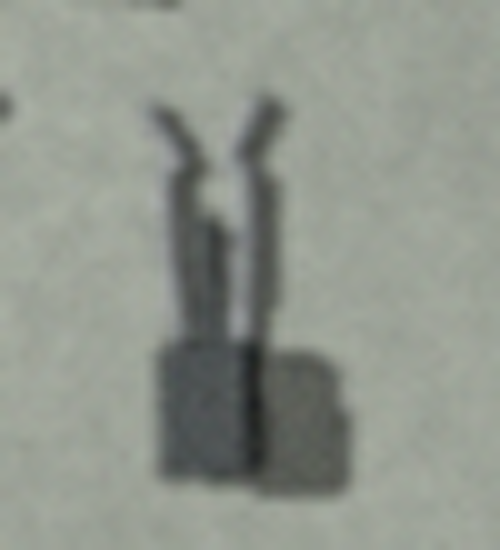

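View pics/thub.png

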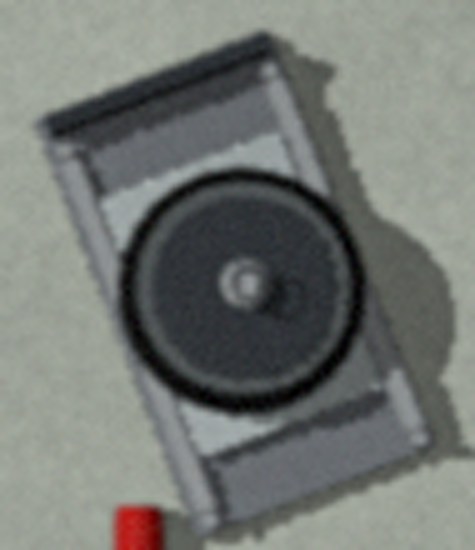

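View pics/shub.png

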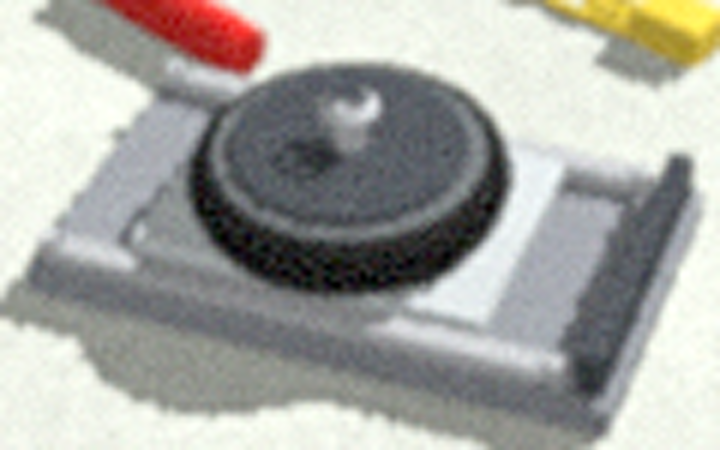

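View pics/sclip.png

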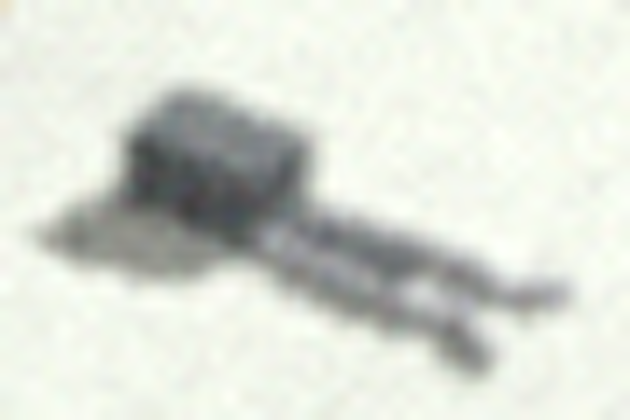

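```bash
cat >h.py <<'E'
import numpy as np,cv2
from workcell import bot,eyes
def ray(n,u,v):
    c=eyes.get_calibration(n);T=c["camera_from_world"];R=T[:3,:3]
    o=-R.T@T[:3,3];d=R.T@np.array([(u-c["cx"])/c["fx"],(v-c["cy"])/c["fy"],1]);return o,d/np.linalg.norm(d)
def onz(n,u,v,z):
    o,d=ray(n,u,v);return o+d*(z-o[2])/d[2]
def tri(a,b):
    (o1,d1),(o2,d2)=ray("top",*a),ray("scene",*b)
    t=np.linalg.lstsq(np.c_[d1,-d2],o2-o1,rcond=None)[0]
    p,q=o1+t[0]*d1,o2+t[1]*d2;return (p+q)/2,np.linalg.norm(p-q)
def proj(n,p):
    c=eyes.get_calibration(n);q=c["camera_from_world"]@np.r_[p,1];return np.array([c["fx"]*q[0]/q[2]+c["cx"],c["fy"]*q[1]/q[2]+c["cy"]])
E
python3 - <<'E'
from h import *
np.set_printoptions(precision=4,suppress=True)
f=lambda x,y:(155+(x+.5)/10-.5,195+(y+.5)/10-.5)
g=lambda x,y:(240+(x+.5)/5-.5,130+(y+.5)/5-.5)
s=lambda x,y:(170+(x+.5)/6-.5,195+(y+.5)/6-.5)
sc=lambda x,y:(250+(x+.5)/14-.5,155+(y+.5)/14-.5)
print("tab top corners FL FR BR BL",[onz("top",*f(*p),.02)[:2] for p in((160,342),(248,342),(250,478),(163,480))])
print("tab ctr",onz("top",*f(205,410),.02))
print("mouth L,R, throat, legbase L R",[onz("top",*f(*p),.003)[:2] for p in((158,105),(273,100),(222,157),(195,340),(257,345))])
print("pin top",onz("top",*g(243,283),.072), onz("scene",*s(354,103),.071),tri(g(243,283),s(354,103)))
print("boss/wheel ctr top z.050 :",onz("top",*g(242,290),.05))
for a,b,z in(((45,122),(268,35),.05),((105,200),(280,135),.026),((50,140),(205,535),.03)):
    d=onz("top",*g(*b),z)-onz("top",*g(*a),z);print("edge ang",np.degrees(np.arctan2(d[1],d[0])))
# scene clip mouth
print("scene mouth",onz("scene",*sc(555,295),.003),onz("scene",*sc(480,360),.003))
print("scene tab top corners",[onz("scene",*sc(*p),.02)[:2] for p in((190,90),(305,140),(245,185),(128,140))])
E
python3 - <<'E'
import numpy as np,cv2
t=np.load("top0.npy").mean(2)
p=t[178:196,278:300];print(p.astype(int))
E
```

```text
tab top corners FL FR BR BL [array([0.4734, 0.2554]), array([0.4728, 0.2332]), array([0.439 , 0.2329]), array([0.439 , 0.2548])]
tab ctr [0.4561 0.2442 0.02  ]
mouth L,R, throat, legbase L R [array([0.534 , 0.2597]), array([0.5345, 0.23  ]), array([0.5202, 0.2432]), array([0.4737, 0.2504]), array([0.472 , 0.2345])]
pin top [ 0.5676 -0.0399  0.072 ] [ 0.5703 -0.0399  0.071 ] (array([ 0.5685, -0.0394,  0.0697]), np.float64(0.0020128857906346735))
boss/wheel ctr top z.050 : [ 0.5663 -0.0406  0.05  ]
edge ang -70.04921890600706
edge ang -71.03860354017559
edge ang -160.16796803433158
scene mouth [0.5344 0.2568 0.003 ] [0.5364 0.2278 0.003 ]
scene tab top corners [array([0.4458, 0.2508]), array([0.476, 0.25 ]), array([0.477 , 0.2283]), array([0.448, 0.227])]
[[34 33 35 34 31 35 33 32 31 32 32 32 32 32 32 31 33 35 34 30 32 31]
 [34 32 32 34 31 31 33 32 36 32 32 31 33 32 31 31 33 28 30 33 34 30]
 [31 33 35 33 33 34 31 34 32 35 34 31 31 28 32 30 29 33 33 30 31 32]
 [35 32 31 31 32 30 30 30 35 41 47 44 41 37 33 33 35 34 34 31 30 32]
 [33 31 31 32 31 33 34 44 57 56 63 65 57 45 39 32 31 33 32 3
[... 206 characters left out ...]
31 29 31]
 [30 32 33 32 31 44 75 84 66 61 78 90 90 69 46 33 22 17 21 24 26 24]
 [33 32 34 33 31 40 69 79 69 61 79 91 89 63 43 32 26 14 17 29 32 30]
 [30 34 35 31 31 35 59 80 78 65 73 81 80 59 43 29 22 18 18 25 31 31]
 [36 33 33 31 32 30 45 73 82 67 62 60 58 47 37 26 14 17 18 24 30 28]
 [35 33 32 34 34 32 36 51 64 68 63 61 49 41 27 19 16 18 22 27 33 32]
 [33 34 33 31 33 31 30 34 41 45 46 50 42 28 22 13 21 20 26 33 30 29]
 [33 36 31 33 34 30 32 34 32 31 32 36 32 26 20 22 20 20 25 30 29 27]
 [30 34 31 32 32 34 31 32 33 31 29 31 31 33 32 30 28 21 25 25 25 28]
 [32 35 33 32 34 30 33 33 33 34 34 31 32 31 32 35 33 30 32 27 30 28]
 [33 32 29 33 32 31 32 31 34 34 31 29 31 33 34 36 34 32 31 33 32 33]]
```

```bash
cat >>h.py <<'E'
from scipy.spatial.transform import Rotation as Ro
np.set_printoptions(precision=4,suppress=True)
def cur():
    s=bot.observe();return s,np.array(s["position"]),Ro.from_euler("xyz",s["tool_rot"])
def down(yaw,flip=1):  # tool x down, tool y across at clip-y direction*flip
    y=flip*np.array([-np.sin(yaw),np.cos(yaw),0]);x=np.array([0,0,-1.]);return Ro.from_matrix(np.c_[x,y,np.cross(x,y)])
def rel(p,R):
    s,P,C=cur();return np.r_[C.inv().apply(np.asarray(p)-P)*100,(C.inv()*R).as_rotvec()]
def st():
    s,P,C=cur();print("t",round(s["clock"],2),"P",P,"F",s["force"],"M",s["moment"],"w",round(s["grip_width"],4));print("Rm",C.as_matrix().round(3).tolist(),"q",s["qpos"])
E
python3 - <<'E'
from h import *
st()
for fl in(1,-1):
  for yaw in (0,.345):
    print(fl,yaw,rel([.5,-.2,.25],down(yaw,fl)),rel([.455,.243,.15],down(yaw,fl)))
E
```

```text
t 0.1 P [ 0.262  -0.5671  0.2528] F [-0.6009  0.1389  0.9892] M [ 0.0561  0.0667 -0.0355] w 0.0855
Rm [[-0.0, 0.419, -0.908], [0.001, -0.908, -0.419], [-1.0, -0.001, 0.0]] q [ 1.0678  0.522  -0.0363  1.5999  0.0212  1.0211 -0.1128]
1 0 [  0.3    -23.3469 -37.0033  -2.7088  -0.0014   0.0004] [ 10.3419 -65.4394 -51.4989  -2.7088  -0.0014   0.0004]
1 0.345 [  0.3    -23.3469 -37.0033  -3.0538  -0.0015   0.0001] [ 10.3419 -65.4394 -51.4989  -3.0538  -0.0015   0.0001]
-1 0 [  0.3    -23.3469 -37.0033   0.4328   0.0003   0.001 ] [ 10.3419 -65.4394 -51.4989   0.4328   0.0003   0.001 ]
-1 0.345 [  0.3    -23.3469 -37.0033   0.0878   0.0001   0.001 ] [ 10.3419 -65.4394 -51.4989   0.0878   0.0001   0.001 ]
```

>>> step_arm(targets=[[[0.3, -23.3, -37, 0.1, 0, 0, 0.6], [0.3, -23.3, -37, 0.2, 0, 0, 0.6], [0.3, -23.3, -37, 0.3, 0, 0, 0.6], [0.3, -23.3, -37, 0.4, 0, 0, 0.6], [0.3, -23.3, -37, 0.43, 0, 0, 0.6], [0.3, -23.3, -37, 0.43, 0, 0, 0.6], [0.3, -23.3, -37, 0.43, 0, 0, 0.6], [4, -40, -45, 0.43, 0, 0, 0.6], [8, -60, -50, 0.43, 0, 0, 0.6], [10.3, -65.4, -51.5, 0.43, 0, 0, 0.6]]], grip_force=40)

```text
clock: 1.1
position: [0.4613, -0.1249, 0.2249]
tool_rot: [-1.24, 1.57, 1.904]
force: [1.5, 0.1, -0.2]
grip_width: 0.0513
```

```bash
python3 - <<'E'
from h import *
st();print(rel([.455,.243,.12],down(0,-1)),rel([.455,.243,.025],down(0,-1)))
E
```

```text
t 1.1 P [ 0.4613 -0.1249  0.2249] F [ 1.5211  0.0511 -0.1728] M [ 0.0363 -0.0898  0.005 ] w 0.0513
Rm [[-0.0, 0.003, -1.0], [0.001, -1.0, -0.003], [-1.0, -0.001, 0.0]] q [ 0.2036  0.3287 -0.078   2.0036  0.0335  0.8109 -1.4612]
[ 10.5284 -36.7778   0.519    0.003    0.0003   0.0009] [ 20.0284 -36.769    0.516    0.003    0.0003   0.0009]
```

>>> step_arm(targets=[[[5, -36.8, 0.5, 0, 0, 0, 0.6], [5, -36.8, 0.5, 0, 0, 0, 0.6], [8, -36.8, 0.5, 0, 0, 0, 0.6], [8, -36.8, 0.5, 0, 0, 0, 0.6], [10.5, -36.8, 0.5, 0, 0, 0, 0.6], [10.5, -36.8, 0.5, 0, 0, 0, 0.6], [10.5, -36.8, 0.5, 0, 0, 0, 0.6], [10.5, -36.8, 0.5, 0, 0, 0, 0.6], [10.5, -36.8, 0.5, 0, 0, 0, 0.6], [10.5, -36.8, 0.5, 0, 0, 0, 0.6]]])

```text
clock: 2.1
position: [0.4546, 0.2436, 0.1197]
tool_rot: [-0.094, 1.569, 3.053]
force: [-0.0, -1.0, -0.5]
grip_width: 0.051
```

```bash
python3 - <<'E'
from h import *
st();print(rel([.455,.243,.12],down(0,-1)),rel([.455,.243,.0245],down(0,-1)))
f=eyes.grab_frame("scene")
c=f[90:220,190:330,::-1]
cv2.imwrite("pics/pre.png",cv2.resize(c,None,fx=5,fy=5,interpolation=cv2.INTER_CUBIC))
E
```

```text
t 2.1 P [0.4546 0.2436 0.1197] F [-0.0121 -1.0089 -0.4513] M [-0.0111  0.0122 -0.0056] w 0.051
Rm [[-0.001, 0.005, -1.0], [0.0, -1.0, -0.005], [-1.0, -0.0, 0.001]] q [-0.5     0.5476 -0.1418  1.9898  0.1265  0.6135 -2.2911]
[-0.0295  0.0556 -0.0378  0.0046  0.0015  0.0001] [ 9.5205  0.057  -0.0518  0.0046  0.0015  0.0001]
```

View pics/pre.png

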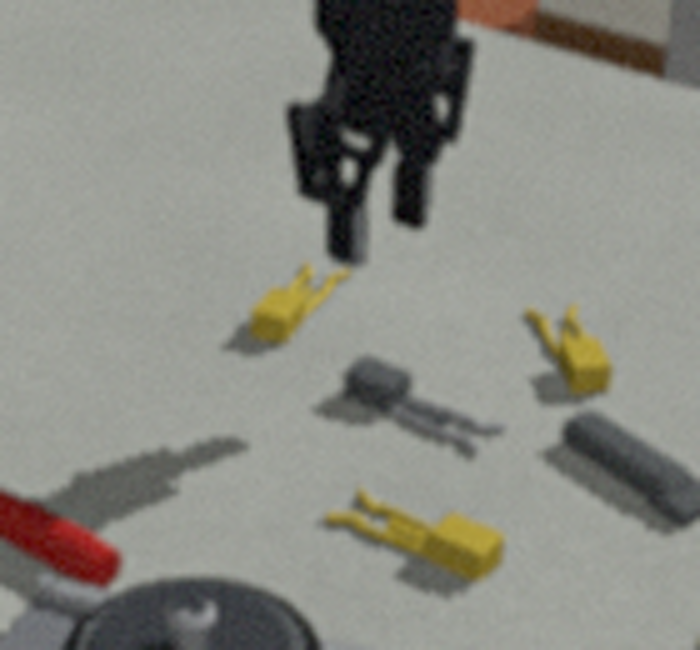

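>>> step_arm(targets=[[[3, 0, 0, 0, 0, 0, 0.6], [6, 0, 0, 0, 0, 0, 0.6], [8, 0, 0, 0, 0, 0, 0.6], [9.5, 0, 0, 0, 0, 0, 0.6], [9.5, 0, 0, 0, 0, 0, 0.6], [9.5, 0, 0, 0, 0, 0, 0.2], [9.5, 0, 0, 0, 0, 0, 0.1], [9.5, 0, 0, 0, 0, 0, 0.1], [9.5, 0, 0, 0, 0, 0, 0.1], [9.5, 0, 0, 0, 0, 0, 0.1]]], grip_force=60)

```text
clock: 3.15
position: [0.4557, 0.2425, 0.0265]
tool_rot: [-2.401, 1.57, 0.743]
force: [-0.7, -2.1, 6.9]
grip_width: 0.0225
```

```bash
python3 - <<'E'
from h import *
st()
E
```

```text
t 3.15 P [0.4557 0.2425 0.0265] F [-0.7242 -2.1402  6.9182] M [-0.3983  0.1638  0.0044] w 0.0225
Rm [[0.001, 0.002, -1.0], [0.001, -1.0, -0.002], [-1.0, -0.001, -0.001]] q [-0.5274  0.7159 -0.1033  2.0192  0.1689  0.4133 -2.3287]
```

>>> step_arm(targets=[[[-0.5, 0, 0, 0, 0, 0, 0.1], [-2, 0, 0, 0, 0, 0, 0.1], [-5, 0, 0, 0, 0, 0, 0.1], [-8, 0, 0, 0, 0, 0, 0.1], [-12, 0, 0, 0, 0, 0, 0.1], [-12, 0, 0, 0, 0, 0, 0.1], [-12, 0, 0, 0, 0, 0, 0.1]]])

```text
clock: 3.85
position: [0.4561, 0.2425, 0.148]
tool_rot: [-2.576, 1.567, 0.567]
force: [0.0, -0.3, -0.3]
grip_width: 0.0225
```

```bash
python3 - <<'E'
from h import *
st()
for n,(x,y,w,h) in dict(scene=(210,80,110,80),top=(140,150,90,110)).items():
    f=eyes.grab_frame(n);np.save(n+"1.npy",f)
    c=np.clip(f[y:y+h,x:x+w,::-1]*1.5,0,255).astype(np.uint8)
    cv2.imwrite(f"pics/lift_{n}.png",cv2.resize(c,None,fx=5,fy=5,interpolation=cv2.INTER_CUBIC))
# where to go: standoff 110mm before pin along yaw
yaw=.345;d=np.array([np.cos(yaw),np.sin(yaw),0]);pin=np.array([.568,-.040,0])
print(rel(pin-d*(.0563+.08)+[0,0,.0845],down(yaw,-1)))
E
```

```text
t 3.85 P [0.4561 0.2425 0.148 ] F [ 0.0079 -0.3045 -0.2608] M [ 0.0722  0.0399 -0.0012] w 0.0225
Rm [[0.003, 0.002, -1.0], [0.002, -1.0, -0.002], [-1.0, -0.002, -0.003]] q [-0.4884  0.5003 -0.1523  1.9747  0.1177  0.671  -2.2831]
[ 6.166  32.8225  1.6428 -0.3427 -0.0007  0.0004]
```

View pics/lift_scene.png

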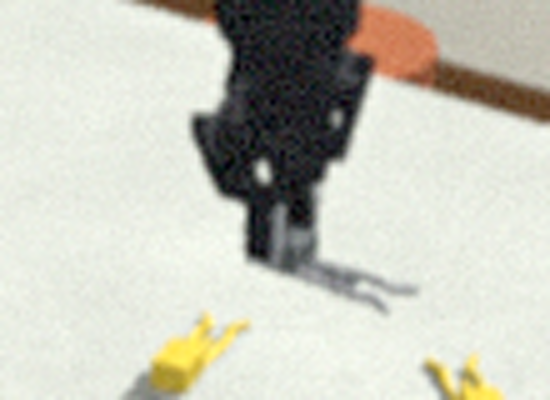

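View pics/lift_top.png

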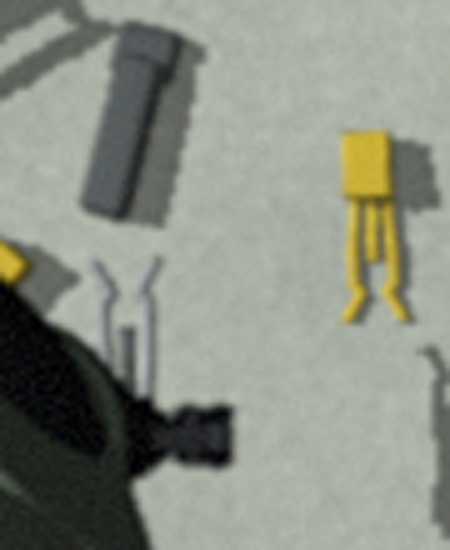

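```bash
python3 - <<'E'
from h import *
g=lambda x,y:(140+(x+.5)/5-.5,150+(y+.5)/5-.5)
s=lambda x,y:(210+(x+.5)/5-.5,80+(y+.5)/5-.5)
print("L",tri(g(95,262),s(414,290)),"R",tri(g(159,260),s(384,309)))
print(onz("top",*g(127,261),.1245),onz("top",*g(129,298),.1245), onz("top",*g(131,390),.1245))
E
```

```text
L (array([0.5345, 0.2588, 0.1225]), np.float64(0.00023158835498707085)) R (array([0.5349, 0.2296, 0.1233]), np.float64(0.0010274062681160433))
[0.5343 0.2436 0.1245] [0.5175 0.2427 0.1245] [0.476  0.2419 0.1245]
```

>>> step_arm(targets=[[[0.5, 5, 0.5, -0.1, 0, 0, 0.1], [0.5, 10, 1, -0.2, 0, 0, 0.1], [0.5, 15, 1.5, -0.3, 0, 0, 0.1], [0.5, 20, 1.7, -0.343, 0, 0, 0.1], [0.5, 25, 1.7, -0.343, 0, 0, 0.1], [0.5, 29, 1.7, -0.343, 0, 0, 0.1], [0.5, 32, 1.7, -0.343, 0, 0, 0.1], [1, 32.9, 1.7, -0.343, 0, 0, 0.1], [1, 32.9, 1.7, -0.343, 0, 0, 0.1], [1, 32.9, 1.7, -0.343, 0, 0, 0.1]]])

```text
clock: 4.95
position: [0.4388, -0.0858, 0.1357]
tool_rot: [-1.415, 1.569, 2.072]
force: [0.0, 0.3, 0.7]
grip_width: 0.0224
```

```bash
python3 - <<'E'
from h import *
st()
yaw=.345;d=np.array([np.cos(yaw),np.sin(yaw),0]);l=np.array([-d[1],d[0],0]);pin=np.array([.568,-.040,0])
print(rel(pin-d*(.0563+.08)-l*.001+[0,0,.085],down(yaw,-1)))
E
```

```text
t 4.95 P [ 0.4388 -0.0858  0.1357] F [0.0444 0.264  0.7116] M [ 0.0191  0.0299 -0.0145] w 0.0224
Rm [[-0.001, 0.339, -0.941], [0.001, -0.941, -0.339], [-1.0, -0.001, 0.0]] q [ 0.2457  0.4418 -0.2325  2.1468  0.181   0.5716 -1.3426]
[ 5.0667  0.1614 -0.0766  0.0011  0.0002  0.0013]
```

>>> step_arm(targets=[[[2, 0.15, 0, 0, 0, 0, 0.1], [3.5, 0.15, -0.1, 0, 0, 0, 0.1], [4.5, 0.15, -0.1, 0, 0, 0, 0.1], [5.05, 0.15, -0.1, 0, 0, 0, 0.1], [5.05, 0.15, -0.1, 0, 0, 0, 0.1], [5.05, 0.15, -0.1, 0, 0, 0, 0.1]]])

```text
clock: 5.55
position: [0.4405, -0.0866, 0.0855]
tool_rot: [-1.687, 1.57, 1.801]
force: [0.1, 0.9, -0.7]
grip_width: 0.0227
```

```bash
python3 - <<'E'
from h import *
st()
for n,(x,y,w,h) in dict(scene=(150,160,140,105),top=(240,130,95,110)).items():
    f=eyes.grab_frame(n);np.save(n+"2.npy",f)
    c=np.clip(f[y:y+h,x:x+w,::-1]*1.6,0,255).astype(np.uint8)
    cv2.imwrite(f"pics/so_{n}.png",cv2.resize(c,None,fx=5,fy=5,interpolation=cv2.INTER_CUBIC))
E
```

```text
t 5.55 P [ 0.4405 -0.0866  0.0855] F [ 0.1412  0.8636 -0.7441] M [-0.0191  0.0354 -0.036 ] w 0.0227
Rm [[-0.0, 0.34, -0.941], [0.001, -0.941, -0.34], [-1.0, -0.001, -0.0]] q [ 0.2134  0.5414 -0.1935  2.1706  0.228   0.4483 -1.3833]
```

View pics/so_scene.png

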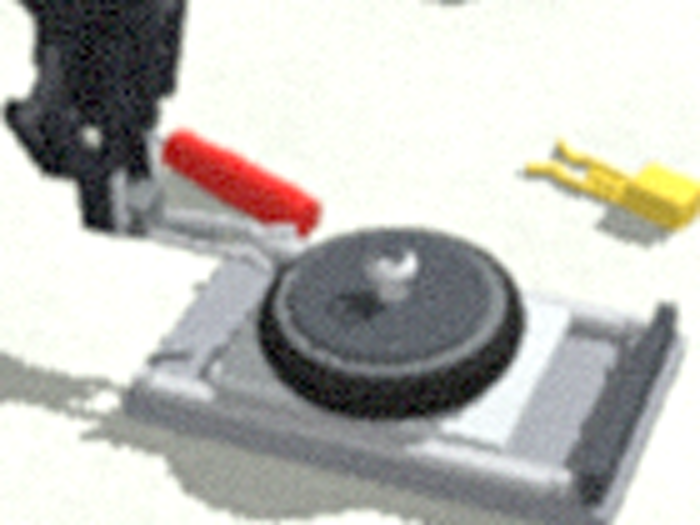

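View pics/so_top.png

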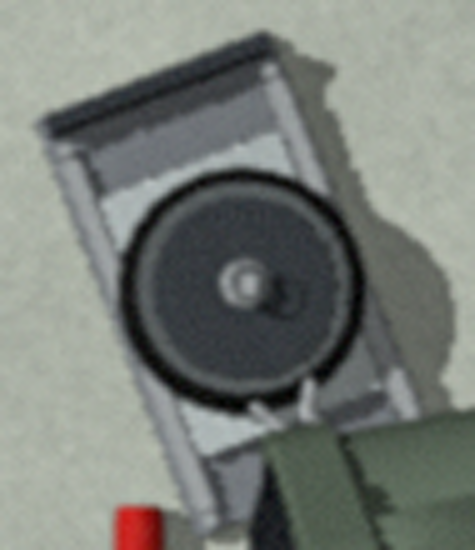

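```bash
python3 - <<'E'
from h import *
g=lambda x,y:(240+(x+.5)/5-.5,130+(y+.5)/5-.5)
m=onz("top",*g(281,393),.062);p=onz("top",*g(243,283),.073)
s,P,C=cur()
yaw=.345;d=np.array([np.cos(yaw),np.sin(yaw),0]);l=np.array([-d[1],d[0],0])
v=p-m;print(m,p,v@d,v@l,"tcp->pin",(p-P)@d,(p-P)@l,"tcp->mouth",(m-P)@d,(m-P)@l)
E
```

```text
[ 0.5149 -0.057   0.062 ] [ 0.5675 -0.0399  0.073 ] 0.05525133829778675 -0.0016254897246243297 tcp->pin 0.135265081899187 0.0012890340030615982 tcp->mouth 0.08001374360140026 0.0029145237276859276
```

>>> step_arm(targets=[[[0.03, 0.1, -1, 0, 0, 0, 0.1], [0.03, 0.1, -2, 0, 0, 0, 0.1], [0.03, 0.1, -3, 0, 0, 0, 0.1], [0.03, 0.1, -4, 0, 0, 0, 0.1], [0.03, 0.1, -4.8, 0, 0, 0, 0.1], [0.03, 0.1, -5.2, 0, 0, 0, 0.1], [0.03, 0.1, -5.2, 0, 0, 0, 0.1]]])

```text
clock: 6.35
position: [0.4902, -0.0698, 0.0853]
tool_rot: [-2.178, 1.57, 1.31]
force: [0.2, -0.4, -0.5]
grip_width: 0.0225
```

```bash
python3 - <<'E'
from h import *
st()
for n,(x,y,w,h) in dict(scene=(150,160,140,105),top=(240,130,95,110)).items():
    f=eyes.grab_frame(n);np.save(n+"3.npy",f)
    c=np.clip(f[y:y+h,x:x+w,::-1]*1.6,0,255).astype(np.uint8)
    cv2.imwrite(f"pics/c_{n}.png",cv2.resize(c,None,fx=5,fy=5,interpolation=cv2.INTER_CUBIC))
E
```

```text
t 6.35 P [ 0.4902 -0.0698  0.0853] F [ 0.1633 -0.3547 -0.4749] M [-0.0298  0.034   0.0224] w 0.0225
Rm [[0.0, 0.34, -0.941], [0.001, -0.941, -0.34], [-1.0, -0.001, -0.001]] q [ 0.1699  0.5881 -0.195   2.0561  0.2173  0.5161 -1.4068]
```

View pics/c_scene.png

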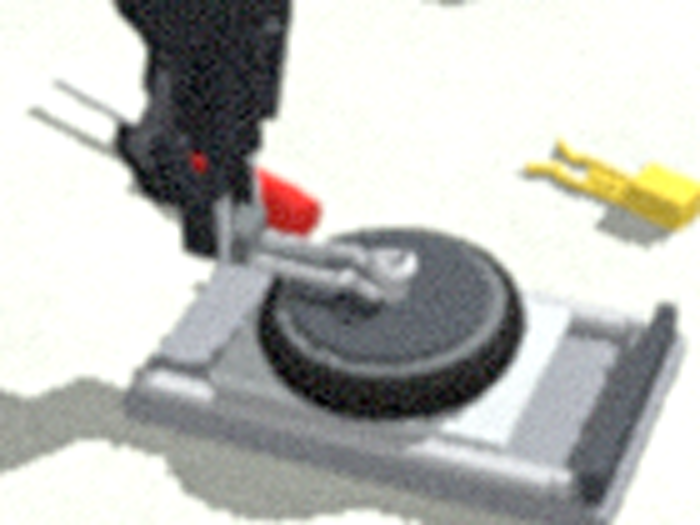

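View pics/c_top.png

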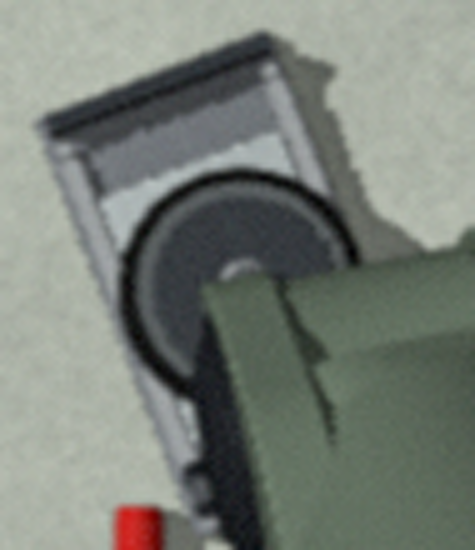

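>>> step_arm(targets=[[[0, 0, -0.4, 0, 0, 0, 0.1], [0, 0, -0.8, 0, 0, 0, 0.1], [0, 0, -1.2, 0, 0, 0, 0.1], [0, 0, -1.5, 0, 0, 0, 0.1], [0, 0, -1.8, 0, 0, 0, 0.1], [0, 0, -1.8, 0, 0, 0, 0.1]]])

```text
clock: 7.05
position: [0.5066, -0.0643, 0.0853]
tool_rot: [-1.373, 1.57, 2.114]
force: [-1.7, -3.7, -0.7]
grip_width: 0.0224
```

>>> step_arm(targets=[[[0, 0, -0.2, 0, 0, 0, 0.1], [0, 0, -0.4, 0, 0, 0, 0.1], [0, 0, -0.5, 0, 0, 0, 0.1], [0, 0, -0.5, 0, 0, 0, 0.1]]])

```text
clock: 7.45
position: [0.5109, -0.0628, 0.0851]
tool_rot: [-0.636, 1.569, 2.851]
force: [-3.9, -4.3, 0.5]
grip_width: 0.0226
```

```bash
cat >>h.py <<'E'
def look(t,wh=("scene","top")):
    yaw=.345;d=np.array([np.cos(yaw),np.sin(yaw),0]);l=np.array([-d[1],d[0],0]);s,P,C=cur()
    st();print("dist tcp to rest pin",(np.array([.5678,-.04,0])-P)@d,"F along",s["force"]@d,"lat",s["force"]@l)
    for n in wh:
        x,y,w,h=dict(scene=(150,160,140,105),top=(240,130,95,110))[n]
        f=eyes.grab_frame(n);np.save(f"{n}_{t}.npy",f)
        c=np.clip(f[y:y+h,x:x+w,::-1]*1.6,0,255).astype(np.uint8)
        cv2.imwrite(f"pics/{t}_{n}.png",cv2.resize(c,None,fx=5,fy=5,interpolation=cv2.INTER_CUBIC))
E
python3 -c "
from h import *
look('d')"
```

```text
t 7.45 P [ 0.5109 -0.0628  0.0851] F [-3.8993 -4.3306  0.4773] M [-1.0084  0.8469 -0.2124] w 0.0226
Rm [[-0.001, 0.339, -0.941], [0.0, -0.941, -0.339], [-1.0, -0.001, 0.001]] q [ 0.1523  0.6095 -0.1945  2.0053  0.2133  0.5474 -1.4162]
dist tcp to rest pin 0.06130536049121762 F along -5.134101532865775 lat -2.756736196683544
```

View pics/d_scene.png

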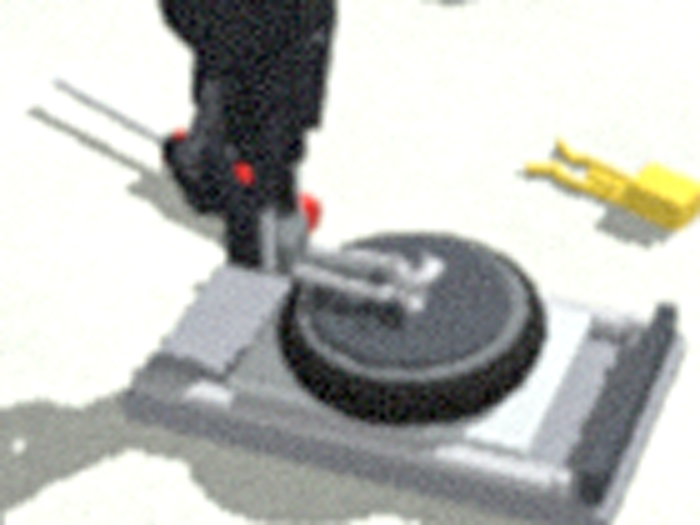

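>>> step_arm(targets=[[[0, 0.1, -0.1, 0, 0, 0, 0.1], [0, 0.1, -0.2, 0, 0, 0, 0.1], [0, 0.1, -0.3, 0, 0, 0, 0.1], [0, 0.1, -0.3, 0, 0, 0, 0.1]]])

```text
clock: 7.95
position: [0.5131, -0.0628, 0.0849]
tool_rot: [-0.445, 1.568, 3.042]
force: [-6.0, -2.0, 1.0]
grip_width: 0.0226
```

```bash
python3 -c "
from h import *
look('e',())"
```

```text
t 7.95 P [ 0.5131 -0.0628  0.0849] F [-6.004  -1.9759  1.0138] M [-0.5864  1.2117 -0.0436] w 0.0226
Rm [[-0.003, 0.339, -0.941], [0.0, -0.941, -0.339], [-1.0, -0.001, 0.003]] q [ 0.1519  0.6128 -0.1947  1.9982  0.2129  0.5529 -1.4154]
dist tcp to rest pin 0.05913663437260402 F along -6.318431158654975 lat 0.17108790621050504
```

Lateral force is gone; 6.3 N along the axis now. I'll continue in small steps.

>>> step_arm(targets=[[[0, 0, -0.1, 0, 0, 0, 0.1], [0, 0, -0.2, 0, 0, 0, 0.1], [0, 0, -0.2, 0, 0, 0, 0.1]]])

```text
clock: 8.25
position: [0.514, -0.0622, 0.0845]
tool_rot: [-0.371, 1.565, 3.117]
force: [-6.0, -2.5, -1.5]
grip_width: 0.0223
```

>>> step_arm(targets=[[[0, 0, -0.1, 0, 0, 0, 0.1], [0, 0, -0.2, 0, 0, 0, 0.1], [0, 0, -0.25, 0, 0, 0, 0.1]]])

```text
clock: 8.55
position: [0.5152, -0.0615, 0.0841]
tool_rot: [-0.33, 1.563, -3.126]
force: [-6.9, -4.0, -0.7]
grip_width: 0.0228
```

```bash
python3 -c "
from h import *
look('f',())"
```

```text
t 8.55 P [ 0.5152 -0.0615  0.0841] F [-6.935  -3.9887 -0.671 ] M [-0.8161  1.4576 -0.0598] w 0.0228
Rm [[-0.008, 0.339, -0.941], [-0.0, -0.941, -0.339], [-1.0, -0.003, 0.008]] q [ 0.1485  0.6177 -0.1945  1.99    0.212   0.5611 -1.4169]
dist tcp to rest pin 0.056759518024276305 F along -7.8753750500327415 lat -1.4082700625854263
```

```bash
cat >>h.py <<'E'
def nxt(dist,z=.0852,lat=.0):
    yaw=.345;d=np.array([np.cos(yaw),np.sin(yaw),0]);l=np.array([-d[1],d[0],0]);s,P,C=cur()
    pin=np.array([.5678,-.04,0]);L=(P-pin)@l
    q=pin-d*dist+l*(L+lat)+[0,0,z];print("lat now",L);print("NEXT",rel(q,down(yaw,-1)))
E
python3 -c "
from h import *
nxt(.0535,.0852)"
```

```text
lat now -0.002405073834441907
NEXT [-0.1083 -0.     -0.3251  0.0007  0.0076  0.0026]
```

>>> step_arm(targets=[[[-0.1, 0.05, -0.1, 0, 0.008, 0, 0.1], [-0.1, 0.05, -0.2, 0, 0.008, 0, 0.1], [-0.1, 0.05, -0.3, 0, 0.008, 0, 0.1], [-0.1, 0.05, -0.35, 0, 0.008, 0, 0.1]]])

```text
clock: 8.95
position: [0.5174, -0.061, 0.0848]
tool_rot: [-0.974, 1.567, 2.513]
force: [-6.4, -4.1, 0.0]
grip_width: 0.0224
```

```bash
python3 -c "
from h import *
look('g',('scene',));nxt(.0500)"
```

```text
t 8.95 P [ 0.5174 -0.061   0.0848] F [-6.3875 -4.1078  0.0228] M [-0.7397  1.6132 -0.0503] w 0.0224
Rm [[-0.003, 0.339, -0.941], [0.002, -0.941, -0.339], [-1.0, -0.003, 0.002]] q [ 0.1503  0.6174 -0.1965  1.9877  0.2106  0.5586 -1.4154]
dist tcp to rest pin 0.05447754900094396 F along -7.400316396254226 lat -1.7055036543398776
lat now -0.002659504598672746
NEXT [-0.0438  0.0002 -0.4399  0.0008  0.002   0.0031]
```

View pics/g_scene.png

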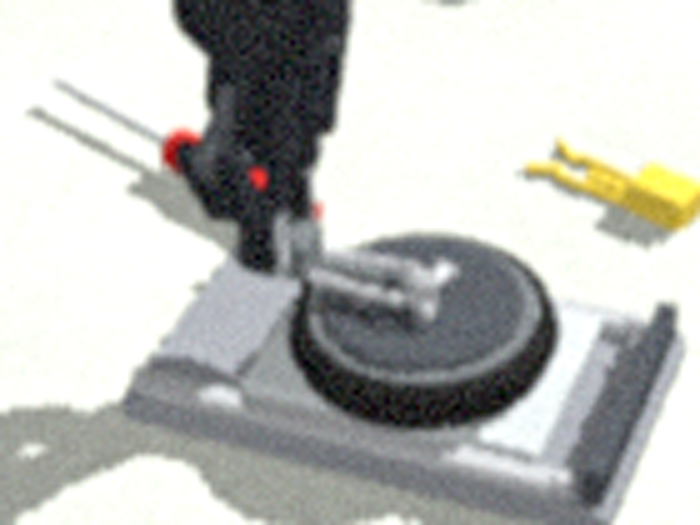

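>>> step_arm(targets=[[[-0.05, 0.05, -0.1, 0, 0.003, 0, 0.1], [-0.05, 0.05, -0.2, 0, 0.003, 0, 0.1], [-0.05, 0.05, -0.3, 0, 0.003, 0, 0.1], [-0.05, 0.05, -0.35, 0, 0.003, 0, 0.1]]])

```text
clock: 9.4
position: [0.5196, -0.0603, 0.0848]
tool_rot: [-1.127, 1.567, 2.36]
force: [-7.0, -3.9, -0.9]
grip_width: 0.0227
```

```bash
python3 -c "
from h import *
look('h',());nxt(.0470)"
```

```text
t 9.4 P [ 0.5196 -0.0603  0.0848] F [-7.0233 -3.8508 -0.9046] M [-0.6413  1.4888  0.0086] w 0.0227
Rm [[-0.003, 0.339, -0.941], [0.003, -0.941, -0.339], [-1.0, -0.004, 0.002]] q [ 0.15    0.6197 -0.1973  1.9822  0.2096  0.5619 -1.4149]
dist tcp to rest pin 0.0522054185894419 F along -7.911798138435938 lat -1.2486657717999274
lat now -0.0028521809078248706
NEXT [-0.0381  0.0002 -0.5205  0.0007  0.0018  0.0039]
```

>>> step_arm(targets=[[[-0.05, 0.05, -0.1, 0, 0.003, 0.003, 0.1], [-0.05, 0.05, -0.2, 0, 0.003, 0.003, 0.1], [-0.05, 0.05, -0.3, 0, 0.003, 0.003, 0.1], [-0.05, 0.05, -0.35, 0, 0.003, 0.003, 0.1]]])

```text
clock: 9.8
position: [0.5229, -0.0594, 0.0853]
tool_rot: [-2.138, 1.569, 1.35]
force: [-3.3, -0.3, 0.3]
grip_width: 0.0222
```

```bash
python3 -c "
from h import *
look('i',('scene',));nxt(.0450)"
```

```text
t 9.8 P [ 0.5229 -0.0594  0.0853] F [-3.3496 -0.2975  0.2522] M [-0.1107  0.8996  0.0446] w 0.0222
Rm [[0.0, 0.339, -0.941], [0.001, -0.941, -0.339], [-1.0, -0.001, -0.001]] q [ 0.1457  0.6211 -0.1955  1.9767  0.2111  0.5627 -1.4181]
dist tcp to rest pin 0.04879260570029193 F along -3.2528169305428993 lat 0.8528606753486224
lat now -0.0031499566585873953
NEXT [ 0.0092  0.0004 -0.372   0.001  -0.0008  0.0011]
```

View pics/i_scene.png

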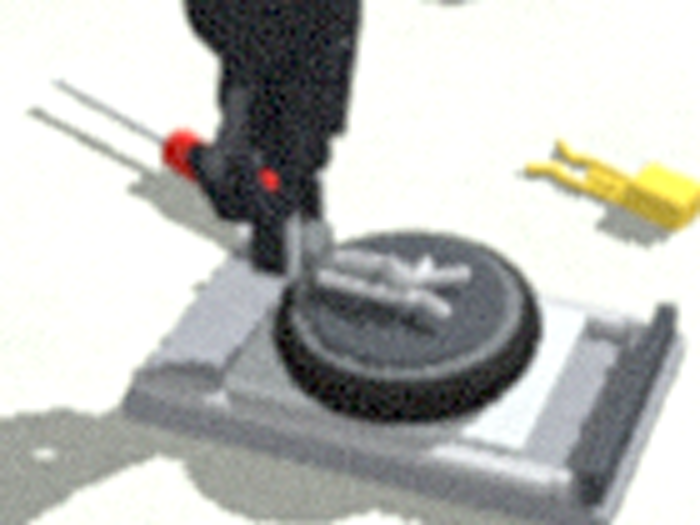

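>>> step_arm(targets=[[[0, 0, 0.15, 0, 0, 0, 0.1], [0, 0, 0.3, 0, 0, 0, 0.1], [0, 0, 0.45, 0, 0, 0, 0.1], [0, 0, 0.6, 0, 0, 0, 0.1], [0, 0, 0.75, 0, 0, 0, 0.1], [0, 0, 0.9, 0, 0, 0, 0.1], [0, 0, 1.05, 0, 0, 0, 0.1], [0, 0, 1.2, 0, 0, 0, 0.1], [0, 0, 1.3, 0, 0, 0, 0.1], [0, 0, 1.3, 0, 0, 0, 0.1]]])

```text
clock: 10.85
position: [0.5108, -0.0637, 0.0853]
tool_rot: [-2.287, 1.569, 1.2]
force: [0.8, 2.1, -0.4]
grip_width: 0.0222
```

```bash
python3 -c "
from h import *
look('j',('scene',));nxt(.0650)"
```

```text
t 10.85 P [ 0.5108 -0.0637  0.0853] F [ 0.8449  2.0888 -0.3856] M [ 0.3389 -0.1901  0.0275] w 0.0222
Rm [[0.001, 0.339, -0.941], [0.001, -0.941, -0.339], [-1.0, -0.001, -0.001]] q [ 0.1556  0.6086 -0.1957  2.0065  0.2133  0.545  -1.4133]
dist tcp to rest pin 0.06167874733092913 F along 1.5015654444965152 lat 1.6799735645857052
lat now -0.0031154118834752385
NEXT [ 0.0101 -0.0004  0.3355  0.0011 -0.001   0.0011]
```

View pics/j_scene.png

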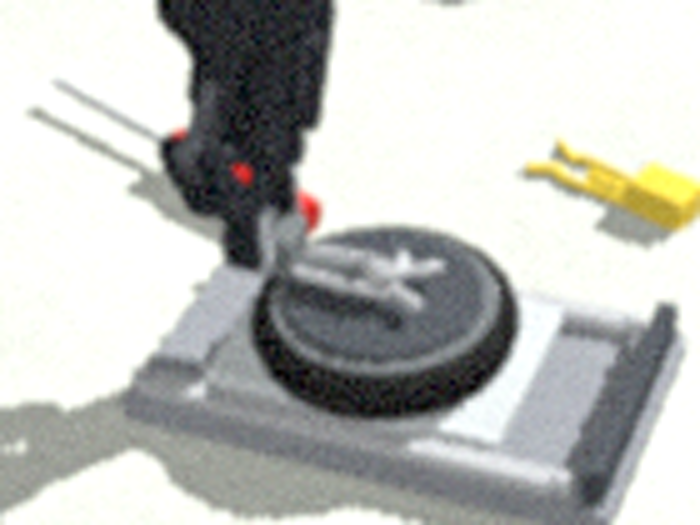

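>>> step_arm(targets=[[[0, 0, 0.1, 0, 0, 0, 0.1], [0, 0, 0.2, 0, 0, 0, 0.1], [0, 0, 0.3, 0, 0, 0, 0.1], [0, 0, 0.4, 0, 0, 0, 0.1], [0, 0, 0.45, 0, 0, 0, 0.1], [0, 0, 0.45, 0, 0, 0, 0.1]]])

```text
clock: 11.5
position: [0.5066, -0.0652, 0.0853]
tool_rot: [-2.359, 1.569, 1.129]
force: [2.8, 2.3, 0.0]
grip_width: 0.0224
```

```bash
python3 -c "
from h import *
look('k')
# nest shift from wheel far edge + plate region: scene patch correlation
a=np.load('scene0.npy').mean(2).astype(np.float32)
yaw=.345;d=np.array([np.cos(yaw),np.sin(yaw),0])
# patch: right part of wheel + plate edge, away from arm
from h import proj
for t in 'dgijk':
    b=np.load(f'scene_{t}.npy').mean(2).astype(np.float32)
    x,y,w,h=222,222,26,22
    T=a[y:y+h,x:x+w]; S=b[y-12:y+h+12,x-16:x+w+16]
    m=cv2.matchTemplate(S,T,cv2.TM_CCOEFF_NORMED);_,v,_,p=cv2.minMaxLoc(m)
    px,py=p
    fx=fy=0
    if 0<px<m.shape[1]-1: l,c,r=m[py,px-1:px+2]; fx=(l-r)/(2*(l-2*c+r))
    if 0<py<m.shape[0]-1: l,c,r=m[py-1:py+2,px]; fy=(l-r)/(2*(l-2*c+r))
    dv=np.array([px+fx-16,py+fy-12])
    c0=onz('scene',x+w/2,y+h/2,.04);j=(proj('scene',c0+.01*d)-proj('scene',c0))/10
    print(t,v,dv,'nest mm',dv@j/(j@j))
"
```

```text
t 11.5 P [ 0.5066 -0.0652  0.0853] F [2.7908 2.2584 0.0472] M [ 0.5655 -0.6313  0.1055] w 0.0224
Rm [[0.001, 0.339, -0.941], [0.001, -0.941, -0.339], [-1.0, -0.001, -0.001]] q [ 0.1591  0.6043 -0.1956  2.0166  0.214   0.539  -1.4115]
dist tcp to rest pin 0.06610149040127014 F along 3.3900958430457524 lat 1.1814733414475747
d 0.9678429961204529 [4.4109 1.1613] nest mm 10.40527122898917
g 0.960060715675354 [6.1947 1.9242] nest mm 14.767628470134731
i 0.9579358696937561 [2.9504 0.9323] nest mm 7.041967441945195
j 0.9543982148170471 [-1.8463 -0.0401] nest mm -4.120354376109552
k 0.955426037311554 [-2.6951 -0.7917] nest mm -6.400918220250861
```

View pics/k_scene.png

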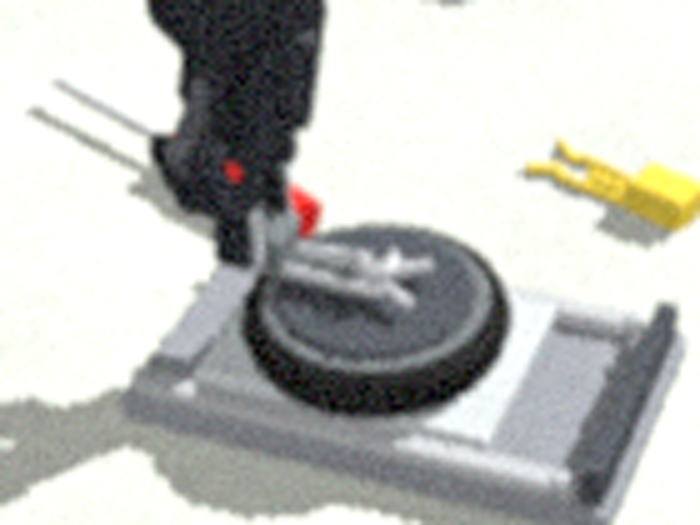

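>>> step_arm(targets=[[[0, 0, 0.08, 0, 0, 0, 0.1], [0, 0, 0.16, 0, 0, 0, 0.1], [0, 0, 0.16, 0, 0, 0, 0.1], [0, 0, 0.16, 0, 0, 0, 0.1], [0, 0, 0.16, 0, 0, 0, 0.1]]])

```text
clock: 12.1
position: [0.5052, -0.0658, 0.0853]
tool_rot: [-2.4, 1.569, 1.088]
force: [4.4, 2.7, -0.7]
grip_width: 0.0228
```

```bash
cat >>h.py <<'E'
def nest(t):
    a=np.load('scene0.npy').mean(2).astype(np.float32)
    yaw=.345;d=np.array([np.cos(yaw),np.sin(yaw),0])
    b=np.load(f'scene_{t}.npy').mean(2).astype(np.float32)
    x,y,w,h=222,222,26,22
    m=cv2.matchTemplate(b[y-12:y+h+12,x-16:x+w+16],a[y:y+h,x:x+w],cv2.TM_CCOEFF_NORMED);_,v,_,(px,py)=cv2.minMaxLoc(m)
    l,c,r=m[py,px-1:px+2]; fx=(l-r)/(2*(l-2*c+r))
    l,c,r=m[py-1:py+2,px]; fy=(l-r)/(2*(l-2*c+r))
    dv=np.array([px+fx-16,py+fy-12]);c0=onz('scene',x+w/2,y+h/2,.04);j=(proj('scene',c0+.01*d)-proj('scene',c0))/10
    print('nest mm',dv@j/(j@j),v)
E
python3 -c "
from h import *
look('l',('scene',));nest('l');nxt(.0575)
"
```

```text
t 12.1 P [ 0.5052 -0.0658  0.0853] F [ 4.3803  2.6824 -0.6758] M [ 0.6332 -0.8193  0.1027] w 0.0228
Rm [[0.001, 0.339, -0.941], [0.001, -0.941, -0.339], [-1.0, -0.001, -0.001]] q [ 0.1603  0.6029 -0.1956  2.0201  0.2143  0.5369 -1.4109]
dist tcp to rest pin 0.06761213082631873 F along 5.02940856362572 lat 1.0429212131129555
nest mm -8.256539469325217 0.9550067782402039
lat now -0.0030940723950333444
NEXT [ 0.0145  0.0012 -1.0151  0.0012 -0.0012  0.0011]
```

>>> step_arm(targets=[[[0, 0, -0.15, 0, 0, 0, 0.1], [0, 0, -0.3, 0, 0, 0, 0.1], [0, 0, -0.45, 0, 0, 0, 0.1], [0, 0, -0.6, 0, 0, 0, 0.1], [0, 0, -0.75, 0, 0, 0, 0.1], [0, 0, -0.9, 0, 0, 0, 0.1], [0, 0, -1.0, 0, 0, 0, 0.1], [0, 0, -1.0, 0, 0, 0, 0.1]]])

```text
clock: 12.95
position: [0.5146, -0.0625, 0.0853]
tool_rot: [-2.335, 1.569, 1.153]
force: [0.0, 0.6, -1.0]
grip_width: 0.0226
```

>>> step_arm(targets=[[[0.1, 0, 0, 0, 0, 0, 0.1], [0.2, 0, 0, 0, 0, 0, 0.1], [0.2, 0, 0, 0, 0, 0, 0.1]]])

```text
clock: 13.25
position: [0.5145, -0.0625, 0.0831]
tool_rot: [-2.13, 1.569, 1.357]
force: [-0.5, -0.3, 0.4]
grip_width: 0.0222
```

```bash
python3 -c "
from h import *
look('m',('scene',));nest('m')
"
```

```text
t 13.25 P [ 0.5145 -0.0625  0.0831] F [-0.4615 -0.3395  0.3684] M [0.0046 0.0322 0.0206] w 0.0222
Rm [[0.0, 0.339, -0.941], [0.001, -0.941, -0.339], [-1.0, -0.001, -0.001]] q [ 0.1516  0.6162 -0.1943  1.9981  0.2139  0.5461 -1.4159]
dist tcp to rest pin 0.057786966878830406 F along -0.5491409773479008 lat -0.16340440404154968
nest mm -0.008688998163362799 0.960870087146759
```

View pics/m_scene.png

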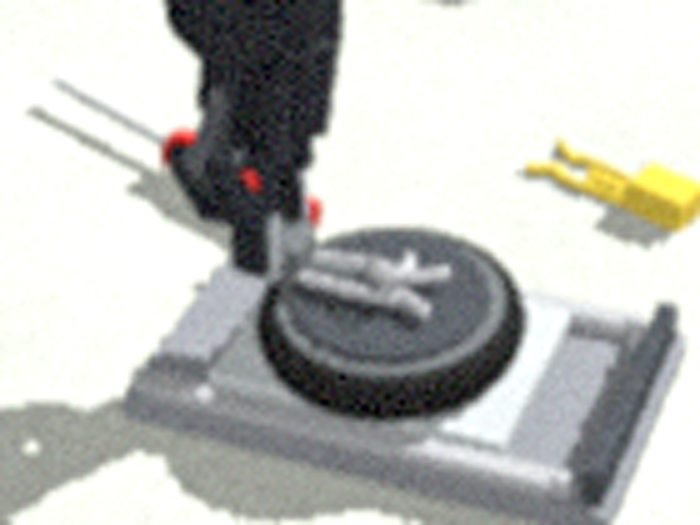

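>>> step_arm(targets=[[[0.08, 0, 0, 0, 0, 0, 0.1], [0.16, 0, 0, 0, 0, 0, 0.1], [0.16, 0, 0, 0, 0, 0, 0.1]]])

```text
clock: 13.6
position: [0.5145, -0.0625, 0.0815]
tool_rot: [-2.069, 1.569, 1.418]
force: [-0.7, 0.3, -1.4]
grip_width: 0.0226
```

>>> step_arm(targets=[[[0, 0, 0, 0, 0, 0, 0.35], [0, 0, 0, 0, 0, 0, 0.5], [0, 0, 0, 0, 0, 0, 0.5], [0, 0, 0, 0, 0, 0, 0.5], [0, 0, 0, 0, 0, 0, 0.5]]])

```text
clock: 14.1
position: [0.5145, -0.0625, 0.0815]
tool_rot: [-2.081, 1.569, 1.407]
force: [-1.0, -0.3, -0.3]
grip_width: 0.0427
```

```bash
python3 -c "
from h import *
look('n',('scene',));nest('n')
"
```

```text
t 14.1 P [ 0.5145 -0.0625  0.0815] F [-0.9648 -0.3054 -0.3021] M [ 0.0098 -0.0312 -0.018 ] w 0.0427
Rm [[0.0, 0.339, -0.941], [0.001, -0.941, -0.339], [-1.0, -0.001, -0.001]] q [ 0.1508  0.619  -0.1933  1.9987  0.215   0.5427 -1.4168]
dist tcp to rest pin 0.057787468759145366 F along -1.011223807642232 lat 0.038856730117776066
nest mm 0.18041590199751212 0.9534341096878052
```

View pics/n_scene.png

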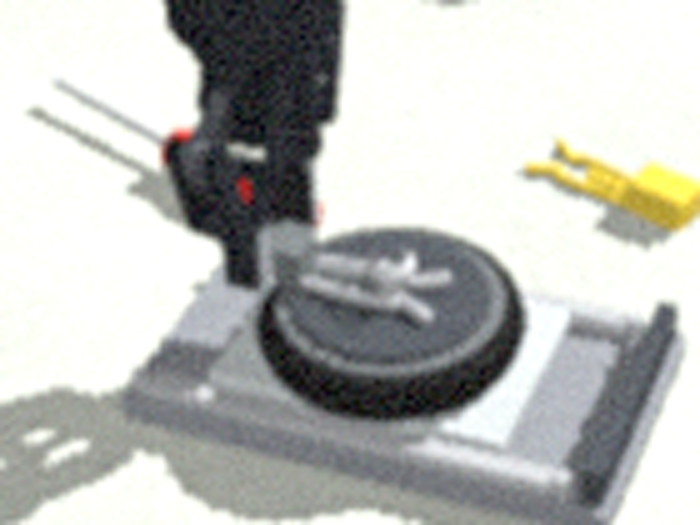

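Released; both pads are clear of the tab. I'll retreat straight up and then aside.

>>> step_arm(targets=[[[-1, 0, 0, 0, 0, 0, 0.6], [-3, 0, 0, 0, 0, 0, 0.6], [-6, 0, 0, 0, 0, 0, 0.6], [-10, 0, 0, 0, 0, 0, 0.6], [-15, 5, 0, 0, 0, 0, 0.6], [-17, 10, 0, 0, 0, 0, 0.6], [-17, 15, 0, 0, 0, 0, 0.6], [-17, 20, 0, 0, 0, 0, 0.6], [-17, 25, 0, 0, 0, 0, 0.6], [-17, 25, 0, 0, 0, 0, 0.6]]])

```text
clock: 15.15
position: [0.599, -0.3027, 0.2518]
tool_rot: [2.474, 1.57, -0.326]
force: [-1.2, 1.0, -1.3]
grip_width: 0.0512
```

```bash
python3 -c "
from h import *
look('o');nest('o')
cv2.imwrite('pics/final_top.png',np.load('top_o.npy')[:,:,::-1])
"
```

```text
t 15.15 P [ 0.599  -0.3027  0.2518] F [-1.2371  0.9897 -1.298 ] M [ 0.0019  0.0104 -0.0245] w 0.0512
Rm [[0.0, 0.336, -0.942], [-0.0, -0.942, -0.336], [-1.0, 0.0, -0.0]] q [ 0.4984  0.603  -0.1898  1.4611  0.1211  1.0885 -0.9434]
dist tcp to rest pin 0.05948677350051423 F along -0.8295081138300634 lat 1.349729610380145
nest mm 0.11644516924799318 0.9529880881309509
```

View pics/o_scene.png

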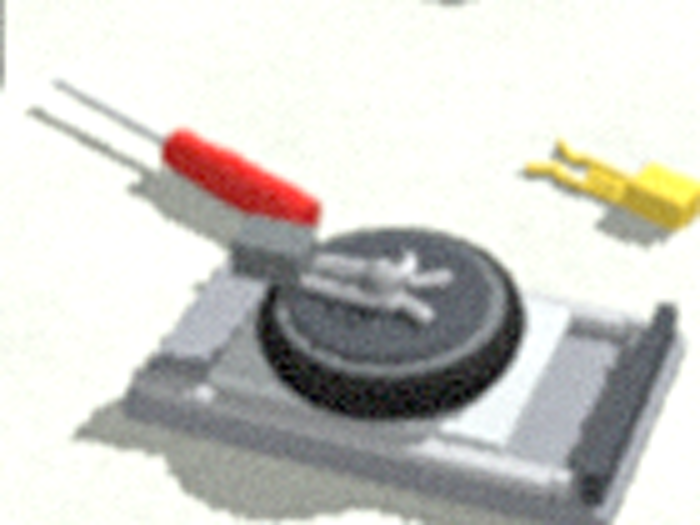

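View pics/o_top.png

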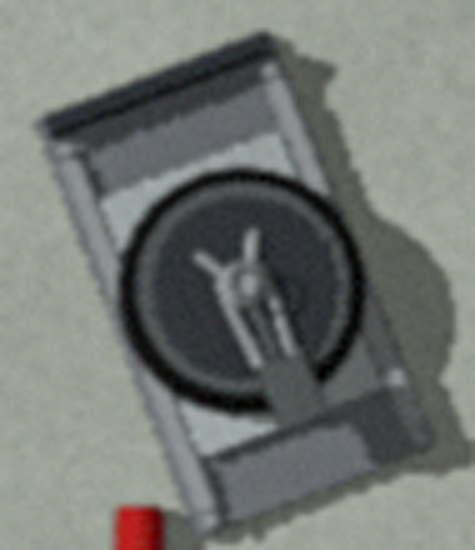

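View pics/final_top.png

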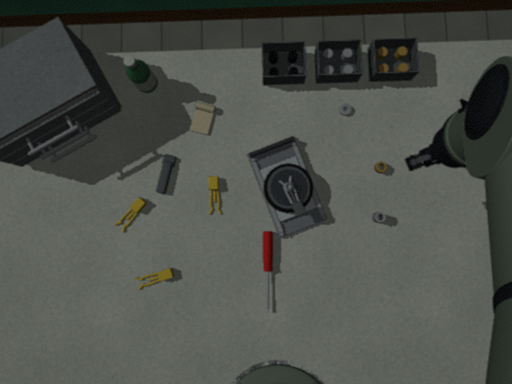

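```bash
python3 -c "
from h import *
print(bot.job_done())"
```

```text
the job is handed in; nothing more can be done
None
```

The spring clip is snapped onto the axle pin under its head and held through the tug. The job was handed in at about 15 s of the 50 s allowed.

- **Push:** I gripped the clip by its tab and pushed it on over the boss. The push force rose to about 8 N with the nest roughly 15–16 mm back. It then dropped to about 3 N as the clip snapped, and the nest sprang back to about +7 mm, well short of the 30 mm back stop.
- **Tug:** I pulled straight back until the nest was about 8 mm past rest, measured from the image. The pull reached 4–5 N and the clip stayed on. I then eased it back to rest, lowered the clip to the boss and let go.
- **Last checks:** The final pictures show the clip seated, with its bulges beyond the pin and its legs under the head. The nest is at rest (0.1 mm by image), the gripper is clear, and the bystanders and the yellow look-alikes are where they lay.
- **Where checks disagreed:**
  - The two cameras differed by 2–5 mm on where some points of the clip and pin were.
  - The first contact showed up to about 3 N of sideways force, which I took out by shifting about 1 mm sideways.
  - At the grasp the arm stood 2 mm above its target with about 7 N upward. I did not trace the cause, but the grip held without slipping.

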